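Put the lamp battery packs on charge

ROBOT

A 6-joint arm with a two-finger parallel gripper is mounted at the origin on the work surface. World frame = base frame: x ahead of the robot, y to its left, z up, the work surface at z = 0. Lengths are in m, angles in rad, forces in N, time in s.
With the tool pointing down it reaches from about 0.35 to 0.775 m from the base axis. Payload 7.3 kg.
Tool frame: the origin (TCP) lies at the centre of the arm's flange, where the gripper is bolted on; the fingertips stand 178 mm ahead of it and the grasp point (between the pads) lies 159 mm ahead of it (tip_extent is the distance from the TCP to the fingertips, in m); z points along the fingers, y is the line along which they close (so a half turn about z gives the same grasp; the last joint's range is limited). The gripper opens to 92 mm and grips with 3 to 60 N. Pads are 19 mm wide; open, the fingers measure 130 mm over their backs; the gripper's body (75 mm by 190 mm) begins 47 mm behind the grasp point.
Start: joints at [-1.379, 0.342, 1.524, -0, 1.275, -0.146], TCP at [0.174, -0.495, 0.405] pointing down, gripper open.
Joint ranges: [-2.53, 2.53], [-0.77, 2.02], [0.04, 2.7], [-1, 4.14], [0.28, 2.66], [-3.11, 3.11]. Speed limits (rad/s): [2.57, 2.57, 3.14, 3.14, 3.14, 3.14].

INTERFACE

Orientations are given as [roll, pitch, yaw] about the fixed x, y, z axes, in that order (R = Rz(yaw) Ry(pitch) Rx(roll)).
In Python, from cell import * gives the robot as it stands.
- The arm moves only by the tool arm_command, never from a script. Its arguments are lists of equal length, an entry for each row: "xyz": the shift along the world's x, y, z in mm, a list of three; "spin": the turn about the world's z in degrees. In form: {"xyz": [[tx, ty, tz], ...], "spin": [spin, ...]}. A call has 1 to 20 rows; each row shifts and turns the commanded pose from where the row before left it; what a row does not reach is not made up. A row lasts 1/10 s, in which the tool goes at most 50 mm and 8.59 degrees, less where a joint would pass 70% of its speed; a pose out of reach is approached as far as the arm can. A call with a gripper value outside its range is refused whole. "jaw" is the opening, from -1 (shut) to 1 (fully open), set as the call begins (left out, the last holds). The fingers move at their own pace and stop on an object; "squeeze" is the grip in N (left out, the last holds). Time passes only in rows, so rows that do not move let the fingers close. It gives the time, the measured TCP pose, the force, the opening and the grip force at its end, in the units of the state.
- observe(): the state, without advancing time (a new reading comes with each control period).
- read_camera(name): name is "scene" or "top"; returns a dict with "img" (420x560x3 uint8, red, green, blue), "depth" (420x560 float32, m along the optical axis (not along the pixel's ray), 0 where there is no reading), "fx", "fy", "cx", "cy" (pixels), "world_from_camera" (4x4, takes a point from camera to world coordinates). Camera axes: x right, y up, looking along -z (the intrinsics and any distortion apply to the point x, -y, -z); pixel columns grow to the right and rows downward; lengths in m; the calibration is good to about 2 mm. A picture is of the moment at which its call begins.
- hand_in(): hands the job in; it is judged then, once.
The state is a dict: "time": time; "qpos": joint angles; "qvel": joint speeds; "joint_efforts": joint torques, N m; "tool_pos": TCP position; "tool_rot": TCP orientation; "contact_force": force on the tool from outside, world axes, zero at the start; "torque": the same for the moment, N m; "opening": finger opening in m; "grip_force": force on a finger pad.
Only numpy, scipy, OpenCV 4.12 (cv2) and the standard library are available. Lean on these libraries where they do the work, as an engineer would, in place of code of your own. Each camera call takes 0.05 s, during which the arm holds its last target. There are 200 camera calls.

TASK

Put the red, blue and yellow battery packs on charge, each lying flat and fully down in the charging cradle of its own colour. The spent black pack that is blocking one of the cradles goes flat into the steel scrap tray. Lower every pack gently into place without dropping it, and leave the two white packs where they lie.

Things in the scene. Friction and masses are not known exactly. Their poses are not given: they have to be found in the camera images.
- pack_red: Battery pack in a red sleeve, to be charged: 70 mm long (its x), 38 mm wide (y), 38 mm high (z), about 190 g, a rigid block with slightly rounded edges and card end papers with four metal discs. Origin: centre of its underside, z up. Lies flat on the bench at the start.
- pack_blue: Battery pack in a blue sleeve, to be charged: 70 mm long (its x), 38 mm wide (y), 38 mm high (z), about 190 g, a rigid block with slightly rounded edges and card end papers with four metal discs. Origin: centre of its underside, z up. Lies flat on the bench at the start.
- pack_yellow: Battery pack in a yellow sleeve, to be charged: 70 mm long (its x), 38 mm wide (y), 38 mm high (z), about 190 g, a rigid block with slightly rounded edges and card end papers with four metal discs. Origin: centre of its underside, z up. Lies flat on the bench at the start.
- pack_spent: Spent battery pack in a black sleeve: 70 mm long (its x), 38 mm wide (y), 38 mm high (z), about 190 g, a rigid block with slightly rounded edges and card end papers with four metal discs. Origin: centre of its underside, z up. At the start it lies in one of the charging cradles (the blue one), its underside 6 mm above the bench.
- pack_white_a: Battery pack in a white sleeve, to be left alone: 70 mm long (its x), 38 mm wide (y), 38 mm high (z), about 190 g, a rigid block with slightly rounded edges and card end papers with four metal discs. Origin: centre of its underside, z up. 
- pack_white_b: Battery pack in a white sleeve, to be left alone: 70 mm long (its x), 38 mm wide (y), 38 mm high (z), about 190 g, a rigid block with slightly rounded edges and card end papers with four metal discs. Origin: centre of its underside, z up. 
- cradle_red: Open charging cradle of red plastic with grey floor. Fixed. Outside 90 (its x) by 58 mm (y), plus a 10 mm high nose with a green lamp out to x = +67 mm; walls 4 mm thick, tops 13 mm above the bench; inside 82 by 50 mm, floor 6 mm above the bench: a pack lies in it lengthwise, either way round, with 6 mm play all round. Origin: centre of its underside, on the bench.
- cradle_blue: Open charging cradle of blue plastic with grey floor. Fixed. Outside 90 (its x) by 58 mm (y), plus a 10 mm high nose with a green lamp out to x = +67 mm; walls 4 mm thick, tops 13 mm above the bench; inside 82 by 50 mm, floor 6 mm above the bench: a pack lies in it lengthwise, either way round, with 6 mm play all round. Origin: centre of its underside, on the bench.
- cradle_yellow: Open charging cradle of yellow plastic with grey floor. Fixed. Outside 90 (its x) by 58 mm (y), plus a 10 mm high nose with a green lamp out to x = +67 mm; walls 4 mm thick, tops 13 mm above the bench; inside 82 by 50 mm, floor 6 mm above the bench: a pack lies in it lengthwise, either way round, with 6 mm play all round. Origin: centre of its underside, on the bench.
- scrap_tray: Open bare-steel scrap tray, empty, fixed to the bench: 146 mm (its x) by 126 mm (y), walls 3 mm thick and 16 mm high, floor 3 mm above the bench. Origin: centre of its underside, on the bench.
Things that resemble listed ones, but are neither listed nor needed, are in the scene too. There is more than one size of the pack_red; the one meant has the size given above.

How it is judged:
At the end, for the whole second after the job is handed in: Red, blue and yellow packs lie flat in the cradles of their colours (within 12 mm of centre, at most 4 mm above the floor, lengthwise within 0.25 rad either way round); the black pack lies flat in the scrap tray (within 60 by 50 mm of its middle); all released and at rest (horizontal distance between pack_red and cradle_red below 0.012 m and z of pack_red in the frame of cradle_red between 0.002 and 0.01 m and angle between each of pack_red, pack_blue, pack_yellow, pack_spent's own z axis and vertical below 0.1 rad and angle between the x axis of pack_red and the x axis of cradle_red, either way round below 0.25 rad and horizontal distance between pack_blue and cradle_blue below 0.012 m and z of pack_blue in the frame of cradle_blue between 0.002 and 0.01 m and angle between the x axis of pack_blue and the x axis of cradle_blue, either way round below 0.25 rad and horizontal distance between pack_yellow and cradle_yellow below 0.012 m and z of pack_yellow in the frame of cradle_yellow between 0.002 and 0.01 m and angle between the x axis of pack_yellow and the x axis of cradle_yellow, either way round below 0.25 rad and x of pack_spent in the frame of scrap_tray between -0.06 and 0.06 m and y of pack_spent in the frame of scrap_tray between -0.05 and 0.05 m and z of pack_spent in the frame of scrap_tray below 0.01 m and linear speed of each of pack_spent, pack_red, pack_blue, pack_yellow below 0.02 m/s); the robot touches nothing.
It fails at once if a white pack was disturbed (moved more than 20 mm) (distance of any of pack_white_a, pack_white_b from where it was at the start of the episode above 0.02 m).
It fails at once if a pack was dropped or thrown (faster than 0.8 m/s with no finger on it: a fall of more than 30 mm) ((linear speed of pack_spent above 0.8 m/s and contact force between the fingers and pack_spent below 0.05 N) or (linear speed of pack_red above 0.8 m/s and contact force between the fingers and pack_red below 0.05 N) or (linear speed of pack_blue above 0.8 m/s and contact force between the fingers and pack_blue below 0.05 N) or (linear speed of pack_yellow above 0.8 m/s and contact force between the fingers and pack_yellow below 0.05 N)).
It also fails if it takes over 120 s, if anything falls off the work surface, if the arm or the gripper's body presses on something with over 40 N, if the wrist force passes 120 N, or if a joint passes its speed limit or range.

## Working session

There is one attempt and no reset: what is moved stays moved. The work goes in short steps, Python scripts to look and compute and a tool call to move; the robot and the scene stay as the last step left them, time stands still between calls to the robot, and variables do not carry over. Pictures are saved under pics/ and viewed, at most 14 in all, crops included, and the job is handed in when it is done.

Besides the shell and the picture viewer there is one more tool, called after "Call:" as a command line: name --pt "numbers of a row" for each row, then --argument value for the rest. arm_command: Moves the arm, as the interface text tells. Its arguments: {"type":"object","properties":{"xyz":{"type":"array","items":{"type":"array","items":{"type":"number"}}},"spin":{"type":"array","items":{"type":"number"}},"jaw":{"type":"number"},"squeeze":{"type":"number"}},"required":["xyz","spin"]}

```bash
mkdir -p pics; ls; python3 - <<'E'
from cell import *
import cv2,numpy as np
for n in("top","scene"):
    c=read_camera(n); np.savez(f"pics/{n}0.npz",**c); cv2.imwrite(f"pics/{n}0.png",cv2.resize(c["img"][:,:,::-1],(800,600),interpolation=cv2.INTER_CUBIC))
    print({k:v for k,v in c.items() if k not in("img","depth")}, (c["depth"]>0).mean())
s=observe();print(s)
E
```

```text
pics
{'fx': 398.3802209996537, 'fy': 398.3802209996537, 'cx': 281.77225732645906, 'cy': 202.9692306836471, 'world_from_camera': array([[-0.02008751,  0.98720189, -0.15820531,  0.34461106],
       [-0.99979378, -0.01936235,  0.0061238 ,  0.01972959],
       [ 0.0029822 ,  0.1582957 ,  0.98738725,  0.87809632],
       [ 0.        ,  0.        ,  0.        ,  1.        ]])} 0.9961309523809524
{'fx': 526.7899902641508, 'fy': 526.7899902641508, 'cx': 274.22602382591907, 'cy': 210.82692294449495, 'world_from_camera': array([[ 0.19068109, -0.65766568,  0.72877745,  1.38691604],
       [ 0.98143947,  0.11227183, -0.15547218, -0.19868081],
       [ 0.02042754,  0.74489656,  0.66686717,  0.86958472],
       [ 0.        ,  0.        ,  0.        ,  1.        ]])} 0.9962585034013606
{'time': 0.1, 'qpos': array([-1.37900705e+00,  3.42618517e-01,  1.52487685e+00,  2.11264405e-05,
        1.27541573e+00, -1.46022681e-01]), 'qvel': array([ 0.0021041 , -0.00038035, -0.00270125, -0.00132641,  0.00116759,
        0.00317751]), 'joint_efforts': array([ 1.17276752e-03, -4.32005560e+01, -2.44693726e+01,  7.18858279e-02,
        5.26564009e-02, -5.08525966e-05]), 'tool_pos': array([ 0.17398765, -0.49520961,  0.40414782]), 'tool_rot': array([-3.14029118e+00, -2.11827791e-04,  3.37805658e-01]), 'contact_force': array([ 0.61664975,  0.40105335, -0.21658666]), 'torque': array([-0.06526729, -0.00024562, -0.02421565]), 'grip_force': 0.0, 'opening': 0.09205210145851836}
```

View pics/top0.png

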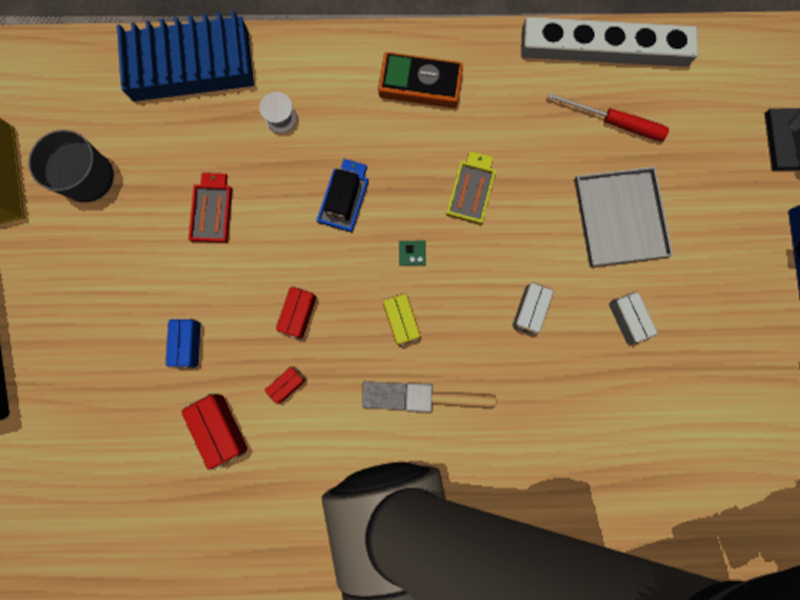

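View pics/scene0.png

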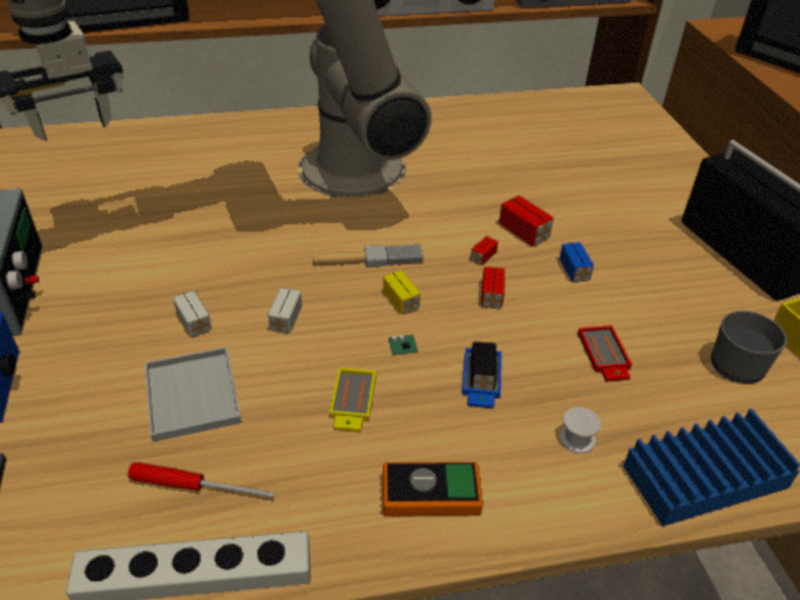

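The top view shows the red, blue and yellow cradles at (210,208), (343,195) and (472,188), with the black pack in the blue one, and the tray at (622,217). The packs lie at red (296,312), blue (183,343), yellow (402,319) and white (534,308) and (633,317). There is a small red decoy at (285,385) and a large one at (213,430). I'll measure them next using depth.

```bash
cat > h.py <<'E'
import numpy as np,cv2
def cloud(c):
    d=c["depth"];v,u=np.mgrid[:d.shape[0],:d.shape[1]]
    P=np.stack([(u-c["cx"])/c["fx"]*d,-(v-c["cy"])/c["fy"]*d,-d,np.ones_like(d)],-1)
    return (P@c["world_from_camera"].T)[...,:3]
def rect(W,px,win,zlo,zhi,mask=None):
    x,y=int(px[0]*.7),int(px[1]*.7);m=np.zeros(W.shape[:2],bool)
    m[y-win:y+win,x-win:x+win]=True
    m&=(W[...,2]>zlo)&(W[...,2]<zhi)
    if mask is not None:m&=mask
    n,l,st,_=cv2.connectedComponentsWithStats(m.astype(np.uint8))
    if n<2: return None
    m=l==1+st[1:,4].argmax()
    p=W[m];(cx,cy),(w,h),a=cv2.minAreaRect((p[:,:2]*1000).astype(np.float32))
    if w<h:w,h,a=h,w,a+90
    return [round(float(t),1) for t in(cx,cy,w,h,(a+90)%180-90,np.median(p[:,2])*1000)],int(m.sum())
E
python3 - <<'E'
from h import *
c=dict(np.load("pics/top0.npz"));W=cloud(c)
for n,p in dict(red=(296,312),blue=(183,343),yellow=(402,319),wa=(534,308),wb=(633,317),small=(285,385),big=(213,430)).items():
    print(n,rect(W,p,32,.028 if n!='small' else .015,.06))
    print('  full',rect(W,p,32,.01,.06))
print('black',rect(W,(343,195),28,.035,.06))
for n,p in dict(cr=(210,208),cb=(343,195),cy=(472,188)).items(): print(n,rect(W,p,34,.0085,.06), rect(W,p,34,.0045,.06))
print('tray',rect(W,(622,217),55,.009,.03))
for p in [(600,120),(420,260),(300,240)]: print(W[int(p[1]*.7),int(p[0]*.7)])
for n,p in dict(buzz=(277,110),dmm=(420,80),cup=(70,165)).items():print(n,rect(W,p,35,.015,.2),W[int(p[1]*.7)-35:int(p[1]*.7)+35,max(0,int(p[0]*.7)-35):int(p[0]*.7)+35,2].max())
E
```

```text
red ([452.1, 177.2, 73.4, 38.4, -18.9, 37.3], 610)
  full ([452.0, 177.4, 73.4, 38.5, -18.2, 37.1], 663)
blue ([409.7, 346.5, 72.4, 38.3, -0.4, 36.9], 644)
  full ([409.7, 346.4, 72.4, 38.3, -0.6, 36.6], 743)
yellow ([438.2, 18.1, 73.2, 37.8, 17.1, 37.6], 602)
  full ([438.2, 18.1, 73.2, 37.8, 17.1, 37.6], 614)
wa ([450.9, -181.2, 73.3, 38.5, -22.5, 37.8], 609)
  full ([450.9, -181.2, 73.3, 38.7, -22.2, 37.6], 671)
wb ([433.6, -331.2, 72.9, 38.4, 19.7, 38.1], 632)
  full ([433.7, -331.2, 73.3, 38.4, 19.7, 37.7], 745)
small ([344.0, 194.0, 56.3, 29.3, -48.6, 28.1], 380)
  full ([344.0, 194.0, 56.3, 29.3, -48.6, 28.0], 391)
big ([281.1, 292.9, 100.1, 52.4, 27.2, 50.7], 1368)
  full ([281.2, 292.8, 100.1, 52.5, 26.9, 50.4], 1497)
black ([634.5, 107.1, 73.7, 38.5, -15.9, 43.4], 563)
cr ([624.9, 316.9, 111.8, 59.5, -3.8, 11.5], 396) ([625.6, 316.4, 112.7, 59.5, -2.9, 7.4], 1037)
cb ([642.5, 104.1, 112.0, 58.7, -17.9, 41.2], 978) ([642.8, 105.3, 112.0, 61.1, -17.8, 33.2], 1143)
cy ([651.1, -99.5, 112.2, 58.1, -16.5, 12.0], 385) ([651.1, -99.5, 112.2, 58.1, -16.5, 7.7], 1051)
tray ([596.7, -334.7, 147.3, 129.2, 5.7, 15.4], 566)
[ 0.7608298  -0.31508569  0.00181248]
[ 0.53032217 -0.01379682  0.01050735]
[ 5.68695834e-01  1.75113589e-01 -3.07201292e-04]
buzz ([775.2, 209.9, 51.7, 50.8, 80.5, 39.6], 416) 0.8780963190836683
dmm ([829.7, -20.2, 129.8, 72.0, 80.3, 31.8], 1710) 0.8780963190836683
cup ([680.9, 519.2, 95.1, 95.0, -70.7, 44.9], 2066) 0.8780963190836683
```

```bash
python3 - <<'E'
from h import *
c=dict(np.load("pics/scene0.npz"));W=cloud(c);M=np.linalg.inv(c["world_from_camera"])
def proj(x,y,z):
    p=M@[x/1000,y/1000,z/1000,1]; return (c["cx"]-c["fx"]*p[0]/p[2])/.7,(c["cy"]+c["fy"]*p[1]/p[2])/.7
for n,(x,y,z,lo,w) in dict(red=(452,177,38,.03,30),blue=(410,346,38,.03,30),yellow=(438,18,38,.03,30),black=(634,107,44,.037,30),cr=(625,316,10,.008,40),cy=(651,-99,10,.008,40),cb=(643,105,10,.008,40),tray=(597,-335,10,.008,55)).items(): print(n,rect(W,proj(x,y,z),w,lo,.06))
c=dict(np.load("pics/top0.npz"));W=cloud(c)
hsv=cv2.cvtColor(c["img"],cv2.COLOR_RGB2HSV)
for n,p,h in(("cr",(210,208),(0,)),("cb",(343,195),(113,)),("cy",(472,188),(30,))):
    hh=hsv[...,0].astype(int);m=(hsv[...,1]>130)&(np.minimum((hh-h[0])%180,(h[0]-hh)%180)<9)
    print(n,'col',rect(W,p,34,.003,.03,m))
E
```

```text
red ([452.9, 178.6, 75.3, 37.4, -17.4, 39.7], 326)
blue ([410.0, 347.9, 79.1, 38.9, -2.5, 39.5], 319)
yellow ([439.8, 18.9, 75.0, 39.1, 16.2, 39.7], 356)
black ([635.1, 107.3, 74.2, 37.0, -16.3, 45.9], 439)
cr ([623.1, 318.4, 119.1, 61.7, -3.7, 11.0], 736)
cy ([650.4, -98.0, 117.3, 58.2, -16.7, 11.1], 834)
cb ([642.3, 105.6, 116.1, 57.9, -18.3, 26.7], 1015)
tray ([595.1, -333.4, 154.3, 126.1, 6.1, 16.1], 706)
cr col ([624.1, 316.5, 111.2, 59.5, -2.9, 10.6], 491)
cb col ([641.1, 103.7, 109.8, 56.8, -18.3, 11.2], 288)
cy col ([651.0, -100.0, 112.2, 59.1, -16.5, 11.5], 418)
```

Call:
arm_command --pt "23 30 -5" --pt "23 30 -5" --pt "23 30 -5" --pt "23 30 -5" --pt "23 30 -5" --pt "23 30 -5" --pt "23 30 -5" --pt "23 30 -5" --pt "23 30 -5" --pt "23 30 -5" --pt "23 30 -5" --pt "23 30 -5" --pt "23 30 -5" --pt "23 30 -5" --pt "23 30 -5" --pt "23 30 -5" --pt "23 30 -5" --pt "23 30 -5" --pt "23 30 -5" --pt "0 0 0" --spin '[-1.8,-1.8,-1.8,-1.8,-1.8,-1.8,-1.8,-1.8,-1.8,-1.8,-1.8,-1.8,-1.8,-1.8,-1.8,-1.8,-1.8,-1.8,-1.8,0]' --jaw 1 --squeeze 20

```text
time: 2.1
tool_pos: [0.6123, 0.0781, 0.3081]
tool_rot: [-3.141, 0.001, -0.256]
contact_force: [0.8, -0.4, 0.4]
opening: 0.0914
grip_force: 0.0
```

Call:
arm_command --pt "8 10 -5" --pt "8 10 -10" --pt "7 9 -20" --pt "0 0 -20" --pt "0 0 -20" --pt "0 0 0" --pt "0 0 0" --pt "0 0 0" --spin '[-1.4,0,0,0,0,0,0,0]'

```text
time: 2.9
tool_pos: [0.6344, 0.1035, 0.2359]
tool_rot: [-3.141, -0.002, -0.284]
contact_force: [0.8, 0.1, -0.5]
opening: 0.0916
grip_force: 0.0
```

Call:
arm_command --pt "1 3 -10" --pt "0 0 -10" --pt "0 0 -10" --pt "0 0 -8" --pt "0 0 -2" --pt "0 0 0" --pt "0 0 0" --pt "0 0 0" --spin '[0,0,0,0,0,0,0,0]'

```text
time: 3.7
tool_pos: [0.6352, 0.1067, 0.1952]
tool_rot: [-3.141, -0.001, -0.284]
contact_force: [0.2, 0.1, -0.7]
opening: 0.0919
grip_force: 0.0
```

Call:
arm_command --pt "0 0 0" --pt "0 0 0" --pt "0 0 0" --pt "0 0 0" --pt "0 0 0" --pt "0 0 0" --pt "0 0 0" --pt "0 0 0" --pt "0 0 0" --pt "0 0 0" --spin '[0,0,0,0,0,0,0,0,0,0]' --jaw -1 --squeeze 25

```text
time: 4.7
tool_pos: [0.635, 0.1067, 0.1947]
tool_rot: [3.142, -0.0, -0.283]
contact_force: [-0.0, 1.1, 0.1]
opening: 0.0381
grip_force: 25.0
```

Call:
arm_command --pt "0 0 5" --pt "0 0 15" --pt "0 0 20" --pt "0 0 20" --pt "0 0 10" --pt "0 0 0" --pt "0 0 0" --spin '[0,0,0,0,0,0,0]'

```text
time: 5.4
tool_pos: [0.6348, 0.1067, 0.2646]
tool_rot: [3.141, 0.0, -0.284]
contact_force: [-0.8, 0.1, -2.0]
opening: 0.0378
grip_force: 25.0
```

Call:
arm_command --pt "-1 -10 0" --pt "-2 -20 0" --pt "-3 -27 0" --pt "-3 -30 0" --pt "-3 -30 0" --pt "-3 -30 0" --pt "-3 -30 0" --pt "-3 -30 0" --pt "-3 -30 0" --pt "-3 -30 0" --pt "-3 -30 0" --pt "-3 -30 0" --pt "-3 -30 0" --pt "-3 -30 0" --pt "0 -27 0" --pt "0 -18 0" --pt "0 -9 0" --pt "0 0 0" --pt "0 0 0" --pt "0 0 0" --spin '[0,2,2,2,2,2,2,2,2,2,2,2,0,0,0,0,0,0,0,0]'

```text
time: 7.4
tool_pos: [0.5962, -0.3332, 0.2646]
tool_rot: [-3.141, 0.0, 0.102]
contact_force: [0.6, -0.1, -0.9]
opening: 0.0377
grip_force: 25.0
```

Call:
arm_command --pt "0 0 -10" --pt "0 0 -20" --pt "0 0 -20" --pt "0 0 -12" --pt "0 0 -5" --pt "0 0 -2" --pt "0 0 -2" --pt "0 0 -2" --pt "0 0 0" --pt "0 0 0" --spin '[0,0,0,0,0,0,0,0,0,0]'

```text
time: 8.4
tool_pos: [0.5961, -0.3344, 0.1922]
tool_rot: [3.141, -0.001, 0.1]
contact_force: [-0.3, -0.3, -0.6]
opening: 0.0378
grip_force: 25.0
```

Barely touching yet; one more millimetre, then release and rise.

Call:
arm_command --pt "0 0 -1" --pt "0 0 0" --pt "0 0 0" --spin '[0,0,0]'

```text
time: 8.7
tool_pos: [0.5961, -0.3344, 0.1917]
tool_rot: [3.141, -0.001, 0.1]
contact_force: [-2.1, 0.2, 5.9]
opening: 0.0377
grip_force: 25.0
```

Call:
arm_command --pt "0 0 0" --pt "0 0 0" --pt "0 0 0" --pt "0 0 0" --pt "0 0 0" --pt "0 0 5" --pt "0 0 20" --pt "0 0 30" --pt "0 0 30" --pt "0 0 15" --pt "0 0 0" --pt "0 0 0" --spin '[0,0,0,0,0,0,0,0,0,0,0,0]' --jaw 1

```text
time: 9.9
tool_pos: [0.5958, -0.3342, 0.2905]
tool_rot: [-3.142, 0.0, 0.1]
contact_force: [-0.6, -0.1, 0.1]
opening: 0.0919
grip_force: 0.0
```

Call:
arm_command --pt "-4 10 0" --pt "-8 20 0" --pt "-12 25 0" --pt "-13 30 0" --pt "-13 30 0" --pt "-13 30 0" --pt "-13 30 0" --pt "-13 30 0" --pt "-13 30 0" --pt "-13 30 0" --pt "-13 30 0" --pt "-13 25 0" --pt "-13 20 0" --pt "-10 10 -10" --pt "-2 3 -20" --pt "0 0 -10" --pt "0 0 0" --pt "0 0 0" --pt "0 0 0" --spin '[1,1,1,1,1,1,1,1,1,1,1,0,0,0,0,0,0,0,0]'

```text
time: 11.8
tool_pos: [0.4304, 0.0183, 0.2511]
tool_rot: [3.141, -0.001, 0.292]
contact_force: [0.8, 0.7, -0.5]
opening: 0.0919
grip_force: 0.0
```

Call:
arm_command --pt "5 0 -10" --pt "3.5 0 -20" --pt "0 0 -15" --pt "0 0 -10" --pt "0 0 -5" --pt "0 0 -1" --pt "0 0 0" --pt "0 0 0" --pt "0 0 0" --spin '[0,0,0,0,0,0,0,0,0]'

```text
time: 12.7
tool_pos: [0.4387, 0.0187, 0.1902]
tool_rot: [3.141, -0.001, 0.292]
contact_force: [0.8, -0.0, -0.0]
opening: 0.0917
grip_force: 0.0
```

Call:
arm_command --pt "0 0 0" --pt "0 0 0" --pt "0 0 0" --pt "0 0 0" --pt "0 0 0" --pt "0 0 0" --pt "0 0 0" --pt "0 0 0" --pt "0 0 0" --pt "0 0 5" --pt "0 0 15" --pt "0 0 20" --pt "0 0 20" --pt "0 0 15" --pt "0 0 0" --pt "0 0 0" --spin '[0,0,0,0,0,0,0,0,0,0,0,0,0,0,0,0]' --jaw -1

```text
time: 14.3
tool_pos: [0.4383, 0.0187, 0.2646]
tool_rot: [3.141, -0.0, 0.292]
contact_force: [-0.0, 0.2, -2.0]
opening: 0.0379
grip_force: 25.0
```

Call:
arm_command --pt "10 -5 0" --pt "20 -10 0" --pt "20 -12 0" --pt "20 -12 0" --pt "20 -12 0" --pt "20 -12 0" --pt "20 -12 0" --pt "20 -12 0" --pt "20 -12 0" --pt "20 -10 0" --pt "12 -6 0" --pt "0 0 0" --pt "0 0 0" --pt "0 0 0" --pt "0 0 0" --spin '[-3,-3,-3,-3,-3,-3,-3,-3,-3,-3,-3,0,0,0,0]'

```text
time: 15.8
tool_pos: [0.64, -0.0959, 0.2646]
tool_rot: [3.142, 0.001, -0.283]
contact_force: [-0.0, 1.0, -1.4]
opening: 0.0379
grip_force: 25.0
```

Call:
arm_command --pt "0 0 -10" --pt "0 0 -20" --pt "0 0 -20" --pt "0 0 -10" --pt "0 0 -4" --pt "0 0 -2" --pt "0 0 -1" --pt "0 0 -1" --pt "0 0 -0.5" --pt "0 0 0" --pt "0 0 0" --spin '[0,0,0,0,0,0,0,0,0,0,0]'

```text
time: 16.9
tool_pos: [0.6406, -0.0964, 0.1965]
tool_rot: [3.142, -0.0, -0.284]
contact_force: [0.1, -0.3, -1.4]
opening: 0.0381
grip_force: 25.0
```

Call:
arm_command --pt "0 0 -1" --pt "0 0 0" --pt "0 0 0" --spin '[0,0,0]'

```text
time: 17.2
tool_pos: [0.6406, -0.0964, 0.1958]
tool_rot: [3.142, -0.001, -0.284]
contact_force: [-1.5, 0.1, 2.7]
opening: 0.0379
grip_force: 25.0
```

Call:
arm_command --pt "0 0 0" --pt "0 0 0" --pt "0 0 0" --pt "0 0 0" --pt "0 0 0" --pt "0 0 5" --pt "0 0 20" --pt "0 0 30" --pt "0 0 25" --pt "0 0 10" --pt "0 0 0" --pt "0 0 0" --spin '[0,0,0,0,0,0,0,0,0,0,0,0]' --jaw 1

```text
time: 18.4
tool_pos: [0.6402, -0.0963, 0.2842]
tool_rot: [3.141, 0.002, -0.284]
contact_force: [0.1, -0.2, -0.4]
opening: 0.0917
grip_force: 0.0
```

Call:
arm_command --pt "-8 12 0" --pt "-16 22 0" --pt "-20 30 0" --pt "-20 30 0" --pt "-20 30 0" --pt "-20 30 0" --pt "-20 30 0" --pt "-20 30 0" --pt "-20 30 0" --pt "-14 20 0" --pt "-8 8 -10" --pt "-2 2 -20" --pt "0 0 -10" --pt "0 0 0" --pt "0 0 0" --pt "0 0 0" --spin '[-1,-1,0,0,0,0,0,0,0,0,0,0,0,0,0,0]'

```text
time: 20.0
tool_pos: [0.453, 0.1774, 0.2456]
tool_rot: [-3.141, -0.001, -0.319]
contact_force: [-0.8, -0.2, -0.8]
opening: 0.0921
grip_force: 0.0
```

Call:
arm_command --pt "0 0 -10" --pt "0 0 -20" --pt "0 0 -15" --pt "0 0 -7" --pt "0 0 -3" --pt "0 0 0" --pt "0 0 0" --pt "0 0 0" --spin '[0,0,0,0,0,0,0,0]'

```text
time: 20.8
tool_pos: [0.4527, 0.1777, 0.1908]
tool_rot: [-3.141, -0.001, -0.318]
contact_force: [-0.1, 0.1, 0.6]
opening: 0.0918
grip_force: 0.0
```

Call:
arm_command --pt "0 0 0" --pt "0 0 0" --pt "0 0 0" --pt "0 0 0" --pt "0 0 0" --pt "0 0 0" --pt "0 0 0" --pt "0 0 0" --pt "0 0 0" --pt "0 0 5" --pt "0 0 15" --pt "0 0 20" --pt "0 0 20" --pt "0 0 15" --pt "0 0 0" --pt "0 0 0" --spin '[0,0,0,0,0,0,0,0,0,0,0,0,0,0,0,0]' --jaw -1

```text
time: 22.4
tool_pos: [0.4523, 0.1776, 0.2651]
tool_rot: [3.141, 0.0, -0.318]
contact_force: [-0.1, -0.3, -3.1]
opening: 0.0381
grip_force: 25.0
```

Call:
arm_command --pt "8 7 0" --pt "16 14 0" --pt "20 17 0" --pt "20 17 0" --pt "20 17 0" --pt "20 17 0" --pt "20 17 0" --pt "18 17 0" --pt "12 11 0" --pt "7 6 0" --pt "0 0 0" --pt "0 0 0" --pt "0 0 0" --pt "0 0 0" --spin '[2,2,2,2,2,2,2,1,0,0,0,0,0,0]'

```text
time: 23.8
tool_pos: [0.6133, 0.3174, 0.2651]
tool_rot: [3.141, 0.0, -0.057]
contact_force: [-0.6, -0.4, -2.8]
opening: 0.0378
grip_force: 25.0
```

Call:
arm_command --pt "0 0 -10" --pt "0 0 -20" --pt "0 0 -20" --pt "0 0 -10" --pt "0 0 -4" --pt "0 0 -2" --pt "0 0 -1" --pt "0 0 -1" --pt "0 0 0" --pt "0 0 0" --pt "0 0 0" --spin '[0,0,0,0,0,0,0,0,0,0,0]'

```text
time: 24.9
tool_pos: [0.6136, 0.3177, 0.1976]
tool_rot: [-3.141, -0.0, -0.057]
contact_force: [-0.7, 0.5, -2.4]
opening: 0.0381
grip_force: 25.0
```

Call:
arm_command --pt "0 0 -1" --pt "0 0 -0.5" --pt "0 0 0" --pt "0 0 0" --spin '[0,0,0,0]'

```text
time: 25.3
tool_pos: [0.6136, 0.3177, 0.1963]
tool_rot: [-3.141, -0.001, -0.057]
contact_force: [-0.6, 0.2, 3.8]
opening: 0.038
grip_force: 25.0
```

Call:
arm_command --pt "0 0 0" --pt "0 0 0" --pt "0 0 0" --pt "0 0 0" --pt "0 0 0" --pt "0 0 5" --pt "0 0 20" --pt "0 0 30" --pt "0 0 25" --pt "0 0 10" --pt "0 0 0" --pt "0 0 0" --spin '[0,0,0,0,0,0,0,0,0,0,0,0]' --jaw 1

```text
time: 26.5
tool_pos: [0.6132, 0.3176, 0.2846]
tool_rot: [3.141, 0.002, -0.057]
contact_force: [0.0, 0.4, -0.8]
opening: 0.0918
grip_force: 0.0
```

Call:
arm_command --pt "-10 1 0" --pt "-20 3 0" --pt "-25 4 0" --pt "-25 4 0" --pt "-25 4 0" --pt "-25 4 0" --pt "-25 4 0" --pt "-25 3 0" --pt "-15 2 -10" --pt "-8 0 -20" --pt "0 0 -10" --pt "0 0 0" --pt "0 0 0" --pt "0 0 0" --spin '[1,1,0,0,0,0,0,0,0,0,0,0,0,0]'

```text
time: 27.9
tool_pos: [0.4113, 0.3467, 0.2461]
tool_rot: [-3.141, -0.001, -0.022]
contact_force: [0.0, -0.1, 0.8]
opening: 0.0919
grip_force: 0.0
```

Call:
arm_command --pt "0 0 -10" --pt "0 0 -20" --pt "0 0 -15" --pt "0 0 -7" --pt "0 0 -3" --pt "0 0 0" --pt "0 0 0" --pt "0 0 0" --spin '[0,0,0,0,0,0,0,0]'

```text
time: 28.7
tool_pos: [0.4107, 0.3468, 0.1914]
tool_rot: [-3.141, -0.001, -0.022]
contact_force: [0.5, 1.0, -0.2]
opening: 0.0919
grip_force: 0.0
```

Call:
arm_command --pt "0 0 0" --pt "0 0 0" --pt "0 0 0" --pt "0 0 0" --pt "0 0 0" --pt "0 0 0" --pt "0 0 0" --pt "0 0 0" --pt "0 0 0" --pt "0 0 5" --pt "0 0 15" --pt "0 0 20" --pt "0 0 20" --pt "0 0 15" --pt "0 0 0" --pt "0 0 0" --spin '[0,0,0,0,0,0,0,0,0,0,0,0,0,0,0,0]' --jaw -1

```text
time: 30.3
tool_pos: [0.4103, 0.3465, 0.2655]
tool_rot: [3.141, 0.0, -0.022]
contact_force: [-0.3, -0.4, -3.0]
opening: 0.0378
grip_force: 25.0
```

Call:
arm_command --pt "8 -9 0" --pt "16 -17 0" --pt "24 -26 0" --pt "25 -27 0" --pt "25 -27 0" --pt "25 -27 0" --pt "25 -27 0" --pt "25 -27 0" --pt "24 -26 0" --pt "16 -17 0" --pt "9 -9 0" --pt "0 0 0" --pt "0 0 0" --pt "0 0 0" --pt "0 0 0" --spin '[-2,-2,-2,-2,-2,-2,-2,-2,-1,0,0,0,0,0,0]'

```text
time: 31.8
tool_pos: [0.6319, 0.1088, 0.2658]
tool_rot: [3.141, 0.0, -0.317]
contact_force: [-0.9, -0.1, -1.7]
opening: 0.038
grip_force: 25.0
```

Call:
arm_command --pt "0 0 -10" --pt "0 0 -20" --pt "0 0 -20" --pt "0 0 -10" --pt "0 0 -4" --pt "0 0 -2" --pt "0 0 -1" --pt "0 0 -1" --pt "0 0 0" --pt "0 0 0" --pt "0 0 0" --spin '[0,0,0,0,0,0,0,0,0,0,0]'

```text
time: 32.9
tool_pos: [0.6326, 0.1077, 0.1981]
tool_rot: [-3.141, -0.0, -0.318]
contact_force: [0.5, -0.2, -1.8]
opening: 0.0379
grip_force: 25.0
```

Call:
arm_command --pt "0 0 -1" --pt "0 0 -0.5" --pt "0 0 0" --pt "0 0 0" --spin '[0,0,0,0]'

```text
time: 33.3
tool_pos: [0.6326, 0.1077, 0.1967]
tool_rot: [-3.142, -0.0, -0.318]
contact_force: [-1.1, 0.2, 3.3]
opening: 0.0376
grip_force: 25.0
```

Call:
arm_command --pt "0 0 0" --pt "0 0 0" --pt "0 0 0" --pt "0 0 0" --pt "0 0 0" --pt "0 0 5" --pt "0 0 20" --pt "0 0 30" --pt "0 0 30" --pt "0 0 15" --pt "0 0 0" --pt "-20 0 0" --pt "-30 0 0" --pt "-40 0 0" --pt "-40 0 0" --pt "-30 0 0" --pt "-20 0 0" --pt "0 0 0" --pt "0 0 0" --spin '[0,0,0,0,0,0,0,0,0,0,0,0,0,0,0,0,0,0,0]' --jaw 1

```text
time: 35.2
tool_pos: [0.4528, 0.1077, 0.2961]
tool_rot: [-3.142, -0.0, -0.318]
contact_force: [1.1, -0.2, 0.7]
opening: 0.092
grip_force: 0.0
```

```bash
python3 - <<'E'
from cell import *
from h import *
c=read_camera("top"); W=cloud(c); cv2.imwrite("pics/top1.png",cv2.resize(c["img"][:,:,::-1],(800,600)))
c=read_camera("scene");cv2.imwrite("pics/scene1.png",cv2.resize(c["img"][:,:,::-1],(800,600)))
for n,p in dict(black=(622,217),cr=(210,208),cb=(343,195),cy=(472,188),wa=(534,308),wb=(633,317)).items(): print(n,rect(W,p,25,.03,.06))
E
```

```text
black ([595.6, -334.9, 73.6, 39.5, 6.2, 41.1], 606)
cr ([618.3, 328.0, 75.6, 35.0, -29.6, 43.2], 238)
cb ([650.5, 100.8, 37.9, 32.7, 75.7, 43.5], 144)
cy ([640.7, -96.5, 74.6, 37.8, -15.8, 43.7], 567)
wa ([450.9, -181.4, 73.6, 39.0, -22.2, 37.9], 602)
wb ([433.6, -331.6, 73.3, 38.7, 21.4, 38.1], 621)
```

View pics/top1.png

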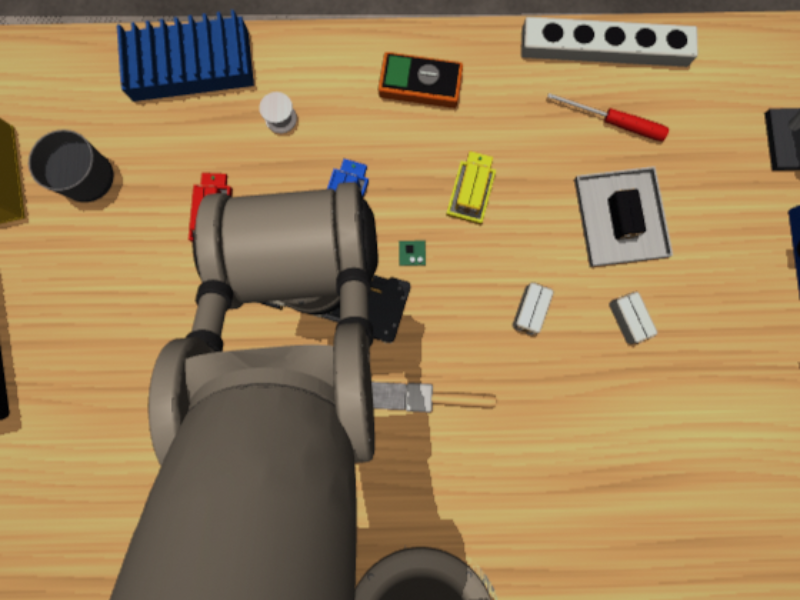

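View pics/scene1.png

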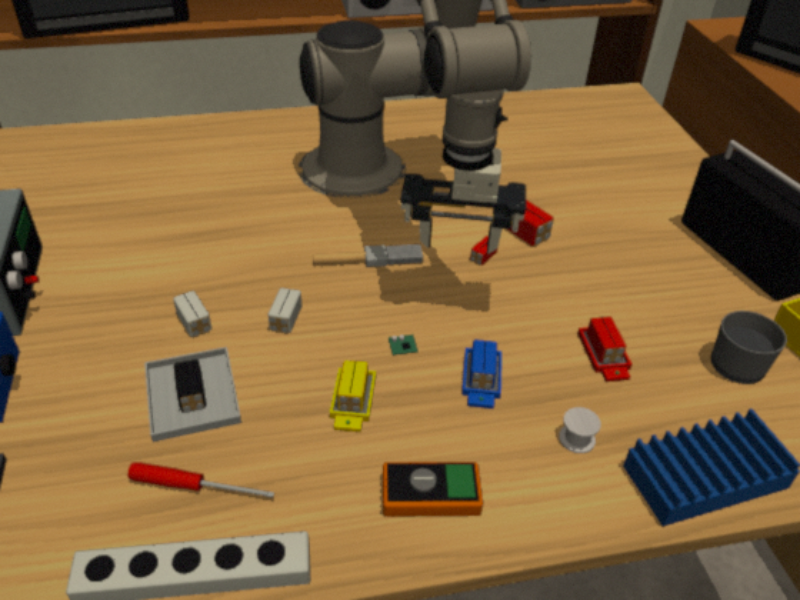

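The scene picture shows the yellow pack (352,385), blue pack (484,367) and red pack (606,343) seated in their cradles. The black pack (190,387) lies in the tray, and the white packs haven't moved. In the top view the arm hides the red and blue packs, so I'll check those two with the scene depth before handing in.

```bash
python3 - <<'E'
from cell import *
from h import *
W=cloud(read_camera("scene")); ok=True
for n,p,t in(("red",(606,338),(613.5,317.7)),("blue",(484,360),(631.5,107.9)),("yellow",(352,378),(640.5,-96.4))):
    r=rect(W,p,30,.037,.06);print(n,r);ok&=np.hypot(r[0][0]-t[0],r[0][1]-t[1])<7 and r[0][5]<47.5
print(ok)
if ok: print(hand_in())
E
```

```text
red ([613.9, 318.2, 77.2, 40.1, -3.8, 45.5], 427)
blue ([631.3, 108.4, 75.2, 37.1, -16.7, 45.8], 440)
yellow ([642.0, -95.6, 75.1, 38.3, -15.5, 45.8], 489)
True
the job is handed in; nothing more can be done
None
```

The job is handed in: my last camera check put the red, blue and yellow packs within about 2 mm of the centre of their own cradles and fully down, the black pack flat in the scrap tray, and both white packs where they started; no verdict came back.

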